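# Mount the detector carriage on the arc guide of a bench goniometer

## Task

Pick up the detector carriage, thread its bore onto the free end of the bent guide rod, and slide it round the bend, turning it with the rod and not forcing it, until it is up against the stop collar with its lens barrel facing the inside of the bend. Let go of it so that it hangs upright and still on the rod, and leave the other things on the bench where they stand.

Things in the scene. Friction and masses are not known exactly. Their poses are not given: they have to be found in the camera images.
- guide: Fixed arc guide: a level round steel rod, 12 mm thick, axis 140 mm above the bench, one end free, the other on a post. Origin: on the bench under the bend's centre, below a round sample table (42 mm across, 82 mm high); z up. In its frame the rod runs straight along -y from the free end to (-110, 0) mm, round a quarter circle of radius 110 mm about the origin to (0, -110), then along +x to the stop.
- rod_tip (a point): Very end of the rod's free, rounded end, on the rod axis: guide frame (-110, 66, 140) mm. Axes as the guide's: the straight entry, 66 mm long, runs from here along -y.
- bend_mid (a point): Rod axis half way round the bend: guide frame (-78, -78, 140) mm. Axes as the guide's; the rod heads along (+x, -y) at 45 degrees here.
- stop_face (a point): Centre of the stop collar's near face, on the rod axis: guide frame (35, -110, 140) mm. Axes as the guide's; the rod arrives along +x. Collar 32 mm across, 12 mm thick, a set screw on top reaching 160 mm above the bench. The post stands 40 mm behind this face, 22 mm thick and 152 mm high, on a round foot 90 mm across.
- carriage: Loose detector carriage, 0.2 to 0.33 kg, 140 mm high, standing upright. Origin: centre of its foot's underside; z up, x along the bore, +y the lens side. Grey housing 40 (x) by 44 (y) by 56 mm below, bushing above it, grip fin on top. It starts clear of the guide, its +x within 1 rad of the entry's direction of travel (guide -y). Balanced under the bore's middle: on the rod it hangs upright.
- bore (a point): Centre of the carriage's through bore, 75 mm above its foot; axes as the carriage's. The aluminium bushing is 40 mm long (x), 32 mm outside, 20 mm bore. Against the stop this point lies 20 mm before the stop face; hanging on the rod it is 4 mm below the rod axis.
- grip (a point): Middle of the carriage's grip fin, 118 mm above its foot; axes as the carriage's. The fin is 40 mm long (x), 14 mm thick (y) and stands free from 91 to 140 mm above the foot; pinch it across its thickness.
- lens (a point): Centre of the outer end of the lens barrel: carriage frame (0, 44, 34) mm. The aluminium barrel, 26 mm across, stands 22 mm out of the housing's +y side; a flat cap of the same width stands only 6 mm out of the -y side.
- powder_jar: Bystander: jar with white lid, 52 mm across, 82 mm high; origin at the centre of its underside.
- measuring_glass: Bystander: small clear measuring glass, 53 mm across, 56 mm high; origin at the centre of its underside.
- cream_jar: Bystander: small jar with white lid, 43 mm across, 58 mm high; origin at the centre of its underside.
Mind the look-alikes: they are no part of the job. What is shaped like the carriage but black or brown is not meant.

How it is judged:
By the outcome, as a careful person would: the job done as asked, in the order asked, and still so for the second after the job is handed in, with the robot touching nothing.
It also fails if it takes over 53 s, if anything falls off the work surface, if the arm or the gripper's body presses on something with over 40 N, if the wrist force passes 120 N, or if a joint passes its speed limit or range.

## Robot

A 6-joint arm with a two-finger parallel gripper is mounted at the origin on a cart in front of the work surface, level with it; the furniture and walls round the work are solid. World frame = base frame: x ahead of the robot, y to its left, z up, the work surface at z = 0. Lengths are in m, angles in degrees, forces in N, time in s.
With the tool pointing down it reaches from about 0.3 to 0.85 m from the base axis. Payload 5.4 kg.
Tool frame: the origin (TCP) lies at the very end of the fingers, on their centre line; the grasp point (between the pads) lies 19 mm behind it; x points along the fingers, y is the direction in which the jaws open and shut, and the axes are right-handed (so a half turn about x gives the same grasp; the last joint's range is limited). The gripper opens to 85 mm and grips with 20 to 120 N. Pads are 22 mm wide; open, the fingers measure 114 mm over their backs; the gripper's body (76 mm by 85 mm) begins 54 mm behind the grasp point. The pads swing forward as they close: fully open they stand 13 mm farther back than shut.
Start: joints at [-81.137, 9.076, 91.501, -0, 79.423, -12.038], TCP at [0.205, -0.537, 0.231] pointing down, gripper open.
Joint ranges: [-166.64, 166.64], [-54.1, 131.32], [10.49, 154.53], [-73.88, 253.88], [9.74, 151.15], [-171.62, 171.62]. Speed limits (degrees/s): [147.25, 147.25, 180, 180, 180, 180].

## Interface

Orientations are given as a 3x3 rotation matrix whose columns are the frame's x, y, z axes.
In Python, from rig import * gives the robot as it stands. The module is installed in compiled form; this text tells all that it offers.
- The arm moves only by the tool arm_command, never from a script. Its argument "rows" is a list that holds one entry, the list of rows, each a list of 4 numbers: the shift along the world's x, y, z in mm, then the turn about the world's z in degrees. In form: [[[dx, dy, dz, spin], ...]]. A call has exactly 5 rows; each row is the pose to reach, as a shift and turn from the pose measured when the call began; what a row does not reach only later rows make up. A row lasts 1/10 s, in which the tool goes at most 50 mm and 8.59 degrees, less where a joint would pass 70% of its speed; a pose out of reach is approached as far as the arm can. A call with a gripper value outside its range is refused whole. "jaw" is the closure in counts, from 0 (fully open) to 255 (shut), set as the call begins (left out, the last holds). The fingers move at their own pace and stop on an object; "squeeze" is the grip in N (left out, the last holds). Time passes only in rows, so rows that repeat a pose let the fingers close, or fill a call up. It gives the time, the measured TCP pose, the force and the opening at its end, in the units of the state.
- observe(): the state, without advancing time (a new reading comes with each control period).
- capture(name): name is "side" or "top" or "wrist"; returns a dict with "pixels" (384x512x3 uint8, red, green, blue), "fx", "fy", "cx", "cy" (pixels), "D" ([k1, k2, p1, p2, k3] as OpenCV has them; the pictures are not rectified), "eye" and "attitude" of the camera in the world. Camera axes: x right, y up, looking along -z (the intrinsics and any distortion apply to the point x, -y, -z); pixel columns grow to the right and rows downward; lengths in m; the calibration is good to about 2 mm. A picture is of the moment at which its call begins. There is no depth.
- sign_off(): hands the job in, once; it reports no verdict.
The state is a dict: "time": time; "joints": joint angles; "joint_vel": joint speeds; "joint_efforts": joint torques, N m; "tool_pos": TCP position; "ee_rot": TCP orientation; "ft_force": force on the tool from outside, world axes, zero at the start; "ft_torque": the same for the moment, N m; "finger_gap": finger opening in m.
Only numpy, scipy, OpenCV 4.12 (cv2) and the standard library are available. Lean on these libraries where they do the work, as an engineer would, in place of code of your own. Each camera call takes 0.05 s, during which the arm holds its last target.

## Working session

There is one attempt and no reset: what is moved stays moved. The work goes in short steps, Python scripts to look and compute and a tool call to move; the robot and the scene stay as the last step left them, time stands still between calls to the robot, and variables do not carry over. Pictures are saved under pics/ and viewed, and the job is handed in when it is done.

Besides the shell and the picture viewer there is one more tool, called after "Request:" as name([rows], argument=value, ...), one row to a line, values as JSON. arm_command: Moves the arm, as the interface text tells. Its arguments: {"type":"object","properties":{"rows":{"type":"array","items":{"type":"array","items":{"type":"array","items":{"type":"number"}}}},"jaw":{"type":"number"},"squeeze":{"type":"number"}},"required":["rows"]}

```bash
mkdir -p pics; cat > h.py <<'E'
from rig import *
import numpy as np, cv2, pickle
def snap(n,tag):
    c=capture(n); cv2.imwrite(f"pics/{tag}.png",c["pixels"][:,:,::-1]); pickle.dump(c,open(f"{tag}.pkl","wb")); return c
def ray(c,uv):
    K=np.array([[c["fx"],0,c["cx"]],[0,c["fy"],c["cy"]],[0,0,1.]])
    p=cv2.undistortPoints(np.array(uv,float).reshape(-1,1,2),K,np.array(c["D"],float)).reshape(-1,2)
    d=np.c_[p[:,0],-p[:,1],-np.ones(len(p))]@np.array(c["attitude"]).T
    return np.array(c["eye"]),d
def onz(c,uv,z):
    e,d=ray(c,uv); return e+d*((z-e[2])/d[:,2])[:,None]
def proj(c,P):
    K=np.array([[c["fx"],0,c["cx"]],[0,c["fy"],c["cy"]],[0,0,1.]])
    q=(np.atleast_2d(P)-np.array(c["eye"]))@np.array(c["attitude"]); q=q*[1,-1,-1]
    return cv2.projectPoints(q,np.zeros(3),np.zeros(3),K,np.array(c["D"],float))[0].reshape(-1,2)
def tri(c1,u1,c2,u2):
    e1,d1=ray(c1,u1);e2,d2=ray(c2,u2);d1=d1[0];d2=d2[0]
    s=np.linalg.lstsq(np.c_[d1,-d2],e2-e1,rcond=None)[0]
    a=e1+s[0]*d1;b=e2+s[1]*d2
    return (a+b)/2,np.linalg.norm(a-b)
E
python3 - <<'E'
from h import *
np.set_printoptions(precision=3,suppress=True)
s=observe();print(s)
for n in ["side","top","wrist"]:
    c=snap(n,n+"0");print(n,c["fx"],c["cx"],c["cy"],c["D"],c["eye"]);print(np.array(c["attitude"]))
E
```

```text
{'time': 0.0, 'joints': array([-81.136,   9.113,  91.574,   0.   ,  79.424, -12.037]), 'joint_vel': array([ 0.048,  0.001,  0.045, -0.087, -0.082, -0.012]), 'joint_efforts': array([ -0.002, -39.601, -33.143,  -0.   ,   0.008,   0.   ]), 'tool_pos': array([ 0.205, -0.537,  0.23 ]), 'ee_rot': array([[-0.   ,  0.357, -0.934],
       [ 0.002, -0.934, -0.357],
       [-1.   , -0.002, -0.   ]]), 'ft_force': array([-0.702, -1.039, -0.749]), 'ft_torque': array([ 0.064, -0.021, -0.02 ]), 'finger_gap': 0.08512809468359338}
side 497.6193472009794 262.57791312387235 188.58520580419275 [-0.109  0.     0.     0.     0.   ] [0.125 1.064 0.782]
[[-0.944  0.158 -0.29 ]
 [-0.33  -0.453  0.828]
 [-0.001  0.877  0.48 ]]
top 437.3239525465611 252.1043819442429 191.67044039634771 [-0.149  0.     0.     0.     0.   ] [ 0.446 -0.094  1.387]
[[ 0.018  0.998 -0.057]
 [-1.     0.018 -0.004]
 [-0.003  0.057  0.998]]
wrist 332.54656279389275 252.19545024534213 187.77850435650956 [-0.035  0.     0.     0.     0.   ] [ 0.273 -0.511  0.373]
[[ 0.357  0.895  0.267]
 [-0.934  0.343  0.1  ]
 [-0.002 -0.285  0.959]]
```

View pics/top0.png

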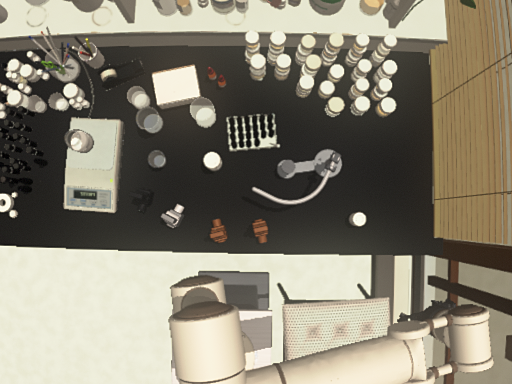

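View pics/side0.png

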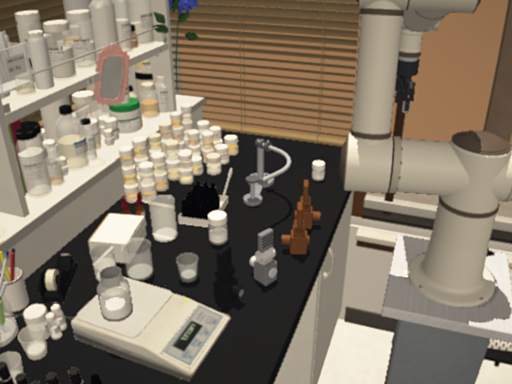

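View pics/wrist0.png

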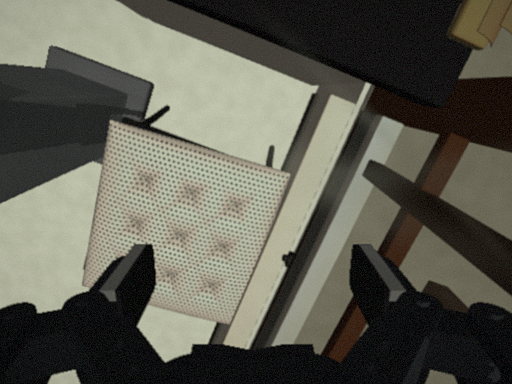

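```bash
python3 - <<'E'
import cv2
t=cv2.imread("pics/top0.png");s=cv2.imread("pics/side0.png")
cv2.imwrite("pics/t1.png",cv2.resize(t[140:250,120:380],None,fx=3,fy=3,interpolation=cv2.INTER_CUBIC))
cv2.imwrite("pics/s1.png",cv2.resize(s[130:310,160:340],None,fx=3.3,fy=3.3,interpolation=cv2.INTER_CUBIC))
E
```

```text
(no output)
```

View pics/t1.png

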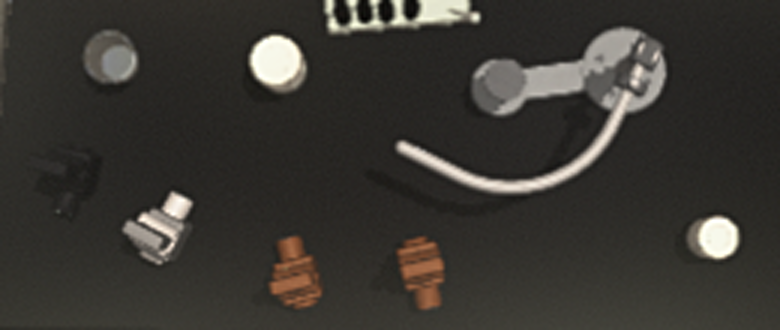

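View pics/s1.png

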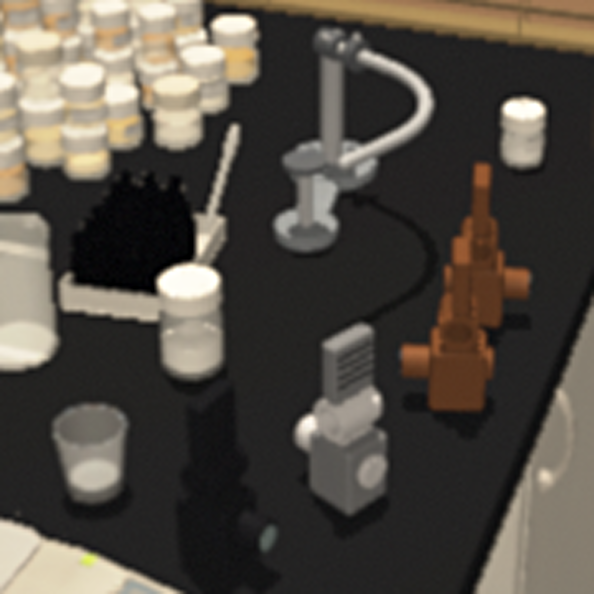

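```bash
python3 - <<'E'
from h import *
np.set_printoptions(precision=4,suppress=True)
c=pickle.load(open("top0.pkl","rb"));s=pickle.load(open("side0.pkl","rb"))
g=cv2.cvtColor(c["pixels"],cv2.COLOR_RGB2GRAY)
m=(g>140).astype(np.uint8); 
n,l,st,ce=cv2.connectedComponentsWithStats(m[:250])
for i in range(1,n):
    x,y,w,h,a=st[i]
    if a>15 and 120<x<380 and y>130: print(i,st[i],ce[i])
hsv=cv2.cvtColor(c["pixels"],cv2.COLOR_RGB2HSV)
print(g[160:178,278:300])
z=lambda im,a,b,f:cv2.resize(im[a[0]:a[1],b[0]:b[1],::-1],None,fx=f,fy=f,interpolation=cv2.INTER_CUBIC)
cv2.imwrite("pics/t2.png",z(c["pixels"],(195,240),(150,205),14))
cv2.imwrite("pics/s2.png",z(s["pixels"],(225,290),(240,290),9))
cv2.imwrite("pics/t3.png",z(c["pixels"],(140,215),(245,350),7))
E
```

```text
136 [285 150  48  28 362] [310.5552 162.6022]
137 [203 152  19  17 235] [211.7489 159.9277]
139 [253 157  89  47 454] [305.4097 186.0396]
152 [174 204  10   9  56] [178.6429 208.2857]
154 [166 210  15  15  75] [173.4933 215.28  ]
156 [352 212  14  14 147] [358.8912 218.6531]
157 [162 214  12   9  44] [167.5    217.9545]
[[ 36  34  35  54  88 125 138 121 111 111 111 113 116  95  51  39  33  36
   36  35  33  31]
 [ 35  36  69 120 145 135 126 120 118 118 120 122 124 120  97  58  34  33
   33  39  44  50]
 [ 39  73 128 159 150 125 114 114 114 115 116 118 121 121 117  92  65  63
   73 100 119 151]
 [ 68 127 162 147 115 115 115 113 117 116 115 116 118 121 121 118 139 163
  160 164 165 173]
 [115 162 167 140 103 112 114 116 116 116 117 116 118 117 119 121 136 162
  174 172 171 170]
 [131 147 112 106 110 114 113 115 117 117 117 118 116 117 115 116 115 144
  170 170 169 168]
 [103 105  83  92 118 115 115 114 115 115 118 118 116 118 117 116 116 144
  171 169 169 168]
 [ 93  90  87 100 117 119 115 114 116 117 114 116 118 119 117 115 111 138
  168 168 170 168]
 [ 93  92  90  91 106 117 118 118 
[... 196 characters left out ...]
7 118 119 117 116 131 156 168
  172 175 175 175]
 [ 88  93  92  91  84  85 103 117 117 118 117 119 119 118 120 144 165 168
  175 179 179 178]
 [ 86  93  94  93  88  87  87  90 105 116 116 117 123 133 147 166 162 141
  122 111 104  98]
 [ 70  90  93  93  92  93  90  88  87  82 104 132 147 163 169 171 135  75
   54  46  42  38]
 [ 50  77  92  92  94  92  93  92  90  93 128 162 167 171 172 147  84  37
   31  34  35  37]
 [ 31  59  85  93  93  93  92  92 126 159 166 172 173 172 153 105  48  35
   36  37  37  37]
 [ 27  39  57  77  91  95  96  98 137 174 173 172 170 142  92  54  34  37
   40  41  38  41]
 [ 28  28  34  44  61  79 112 144 161 170 157 129 107  78  45  33  37  39
   38  41  40  39]]
```

View pics/t2.png

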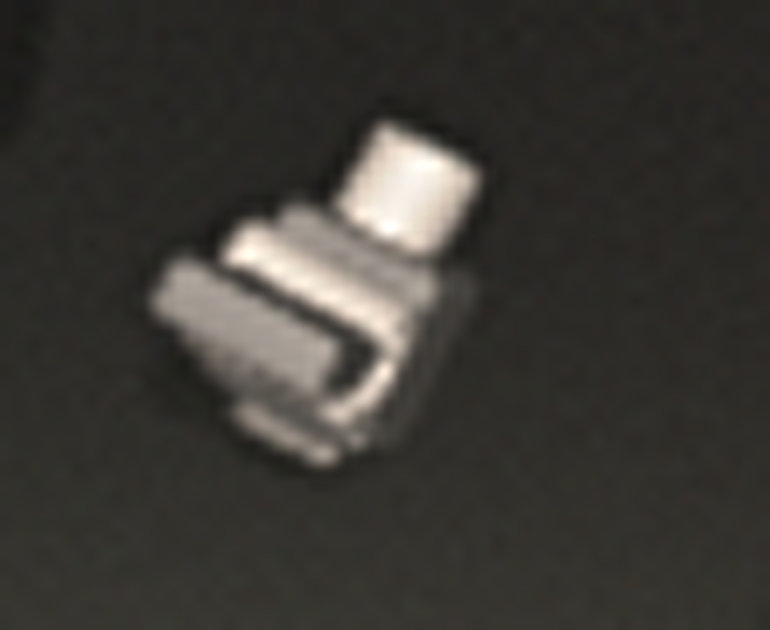

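View pics/s2.png

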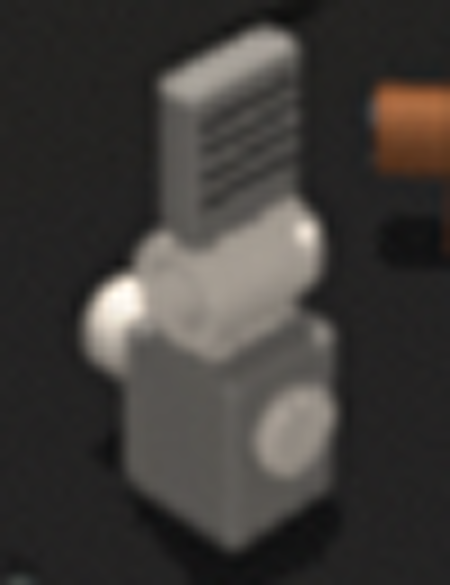

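View pics/t3.png

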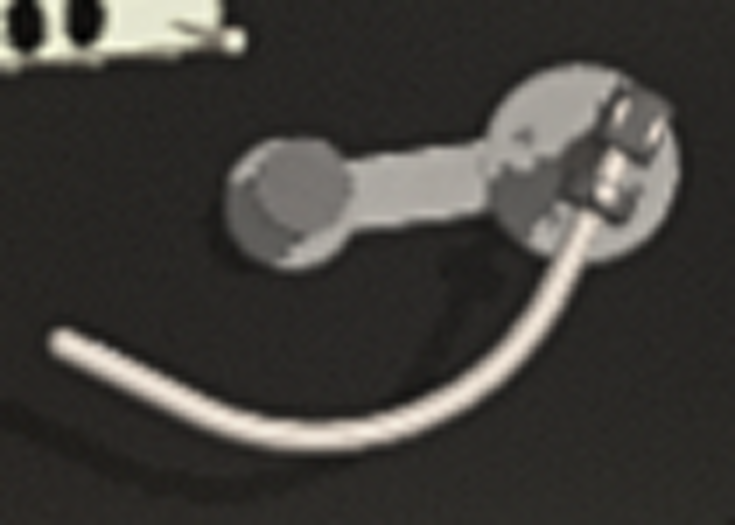

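```bash
python3 - <<'E'
from h import *
from scipy.optimize import least_squares
np.set_printoptions(precision=4,suppress=True)
c=pickle.load(open("top0.pkl","rb"));s=pickle.load(open("side0.pkl","rb"))
g=cv2.cvtColor(c["pixels"],cv2.COLOR_RGB2GRAY)
n,l,st,ce=cv2.connectedComponentsWithStats((g>115).astype(np.uint8))
L=l[189,254] if l[189,254] else l[190,256]
ys,xs=np.nonzero(l==L); k=(ys>172)&(xs<333); 
P=onz(c,np.c_[xs,ys][k],0.14)[:,:2]
print(k.sum(), xs[k].min(),xs[k].max())
def dist(q,p):
    x0,y0,th=p; R=np.array([[np.cos(th),-np.sin(th)],[np.sin(th),np.cos(th)]])
    u=(q-[x0,y0])@R
    d=np.hypot(u[:,0],u[:,1])-.110
    d=np.where(u[:,1]>0,-(u[:,0]+.11),d); d=np.where((u[:,0]>0)&(u[:,1]<0),-(u[:,1]+.11),d)
    return d,u
tab=onz(c,[[245+305/7,140+187/7]],.082)[0,:2]; print("table",tab)
best=None
for th in np.arange(-3,3.2,.5):
    r=least_squares(lambda p:dist(P,p)[0],[*tab,th],loss="soft_l1",f_scale=.004)
    if best is None or r.cost<best.cost: best=r
p=best.x;d,u=dist(P,p);print(p[:2],np.degrees(p[2]),d.std(),"tip y ext",u[:,1].max(),u[:,1].min())
th=p[2];R=np.array([[np.cos(th),-np.sin(th)],[np.sin(th),np.cos(th)]])
W=lambda v:np.r_[p[:2]+R@np.array(v[:2]),v[2]]
for nm,v in dict(tip=(-.11,.066,.14),mid=(-.078,-.078,.14),stop=(.035,-.11,.14),post=(.075,-.11,.152),tab=(0,0,.082)).items():
    print(nm,W(v),proj(c,W(v)),proj(s,W(v)))
# carriage
f=lambda a:np.array(a)/14.+[150,195]-.46
fin=onz(c,[f((168,280)),f((330,370)),f((249,325))],.14);print("fin top",fin)
dd=fin[1]-fin[0];print("x yaw",np.degrees(np.arctan2(dd[1],dd[0])),np.linalg.norm(dd))
ln=onz(c,[f((432,152))],.047)[0];print("lens top edge",ln)
# side fin top ctr
u2=np.array([228,62])/9.+[240,225]-.45
print("tri",tri(c,[f((249,325))],s,[u2]))
e=[np.array(a)/9.+[240,225]-.45 for a in [(175,88),(282,38),(228,62)]]
print("side",onz(s,e,.14))
E
```

```text
394 252 332
table [ 0.598  -0.1976]
[ 0.6005 -0.1958] -25.627781584563003 0.004360345778461806 tip y ext 0.06478401904043604 -0.12396898612338021
tip [ 0.5299 -0.0887  0.14  ] [[251.8235 187.4045]] [[262.238  180.1074]]
mid [ 0.4964 -0.2323  0.14  ] [[301.8895 199.985 ]] [[288.6414 160.7505]]
stop [ 0.5845 -0.3101  0.14  ] [[329.115  169.8637]] [[269.0758 146.8629]]
post [ 0.6206 -0.3274  0.152 ] [[335.8903 156.9922]] [[260.1854 139.8845]]
tab [ 0.6005 -0.1958  0.082 ] [[287.9717 165.8775]] [[252.0175 177.9745]]
fin top [[0.4473 0.1688 0.14  ]
 [0.4297 0.1348 0.14  ]
 [0.4385 0.1518 0.14  ]]
x yaw -117.45641275445261 0.03833204487547006
lens top edge [0.4768 0.1305 0.047 ]
tri (array([0.4388, 0.1518, 0.1404]), np.float64(0.0005610371363272706))
side [[0.4481 0.167  0.14  ]
 [0.4296 0.136  0.14  ]
 [0.4392 0.1512 0.14  ]]
```

```bash
python3 - <<'E'
from h import *
from scipy.optimize import least_squares
np.set_printoptions(precision=4,suppress=True)
c=pickle.load(open("top0.pkl","rb"));s=pickle.load(open("side0.pkl","rb"))
def dist(q,p):
    x0,y0,th=p; R=np.array([[np.cos(th),-np.sin(th)],[np.sin(th),np.cos(th)]])
    u=(q-[x0,y0])@R
    d=np.hypot(u[:,0],u[:,1])-.110
    d=np.where(u[:,1]>0,-(u[:,0]+.11),d); d=np.where((u[:,0]>0)&(u[:,1]<0),-(u[:,1]+.11),d)
    return d,u
p0=np.array([.6005,-.1958,np.radians(-25.6)])
Ps=[]
for c_,nm in((c,"top"),(s,"side")):
    g=cv2.cvtColor(c_["pixels"],cv2.COLOR_RGB2GRAY)
    ys,xs=np.nonzero(g>115); P=onz(c_,np.c_[xs,ys],.14)[:,:2]
    p=p0.copy()
    for it in range(6):
        d,u=dist(P,p)
        k=(abs(d)<(.012 if it<2 else .0095))&(u[:,1]<.072)&(u[:,0]<(-.0 if nm=="top" else .02))&(u[:,0]<.02)
        p=least_squares(lambda q:dist(P[k],q)[0],p,loss="soft_l1",f_scale=.004).x
    d,u=dist(P[k],p)
    print(nm,k.sum(),p[:2],np.degrees(p[2]),d.std(),u[:,1].max())
    for a,b in((.04,.07),(0,.04)): 
        q=(u[:,1]>a)&(u[:,1]<b);print(" entry resid",d[q].mean(),q.sum())
    th=p[2];R=np.array([[np.cos(th),-np.sin(th)],[np.sin(th),np.cos(th)]])
    for v in((-.11,.066),(-.078,-.078),(.035,-.11)): print(p[:2]+R@np.array(v))
t=tri(c,[[252.9-.2,188.4]],s,[[0,0]]) if 0 else 0
print(tri(c,[[245+305/7-.43,140+187/7-.43]],s,[[252,178]]))
a=cv2.resize(s["pixels"][130:215,230:310,::-1],None,fx=7,fy=7,interpolation=cv2.INTER_CUBIC)
cv2.imwrite("pics/s3.png",a)
E
```

```text
top 332 [ 0.6006 -0.196 ] -24.96046158708543 0.0032781721808064707 0.06625621303544843
 entry resid -4.0406572352822254e-05 35
 entry resid 1.0043308760679481e-05 56
[ 0.5288 -0.0898]
[ 0.497  -0.2338]
[ 0.586  -0.3105]
side 216 [ 0.6021 -0.2012] -23.49822718437655 0.0048990581445000625 0.07064107983593505
 entry resid 0.0001125004824774721 31
 entry resid -8.907683559805403e-05 40
[ 0.5276 -0.0969]
[ 0.4995 -0.2417]
[ 0.5904 -0.3161]
(array([ 0.6   , -0.1961,  0.0818]), np.float64(0.0013628408828235893))
```

View pics/s3.png

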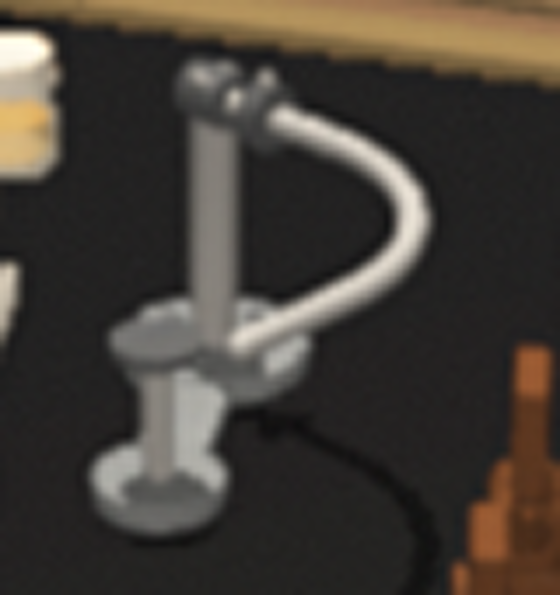

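```bash
python3 - <<'E'
from h import *
np.set_printoptions(precision=3,suppress=True)
c=pickle.load(open("top0.pkl","rb"));s=pickle.load(open("side0.pkl","rb"))
for n,uv,z in [("powder",(211.7,159.9),.082),("cream",(358.9,218.7),.058),("glass",(156.5,159),.056),("brown1 fin",(217,236),.14),("brown2 fin",(260,231),.14),("black fin",(139,194),.14),("black",(145,200),.05),("rack corner",(278,150),.03)]:
    print(n,onz(c,[uv],z)[0])
E
```

```text
powder [0.615 0.034 0.082]
cream [ 0.445 -0.418  0.058]
glass [0.618 0.208 0.056]
brown1 fin [0.39  0.008 0.14 ]
brown2 fin [ 0.406 -0.114  0.14 ]
black fin [0.505 0.237 0.14 ]
black [0.491 0.241 0.05 ]
rack corner [ 0.656 -0.168  0.03 ]
```

Request:
arm_command([
  [[15,45,0,2.5],[30,90,0,5],[46,135,0,8],[62,180,0,10],[78,225,0,13]],
], jaw=110, squeeze=40)

```text
time: 0.65
tool_pos: [0.2832, -0.3097, 0.2302]
ee_rot: [[-0.001, 0.559, -0.829], [0.002, -0.829, -0.559], [-1.0, -0.002, -0.001]]
ft_force: [0.3, -0.3, 0.1]
finger_gap: 0.0485
```

Request:
arm_command([
  [[16,47,0,3],[31,92,0,6],[47,138,0,9],[62,184,0,12],[78,230,0,14]],
])

```text
time: 1.15
tool_pos: [0.3613, -0.0778, 0.2302]
ee_rot: [[-0.0, 0.743, -0.669], [0.001, -0.669, -0.743], [-1.0, -0.001, -0.001]]
ft_force: [1.2, 0.2, 0.9]
finger_gap: 0.0487
```

```bash
cat > st.py <<'E'
from h import *
s=observe();R=s["ee_rot"];np.set_printoptions(precision=4,suppress=True)
print(s["time"],s["tool_pos"],"yaw_y",np.degrees(np.arctan2(R[1,1],R[0,1])).round(2),"down",R[:,0],"F",s["ft_force"],"T",s["ft_torque"],"gap",s["finger_gap"],"v",np.abs(s["joint_vel"]).max())
E
python3 st.py
```

```text
1.15 [ 0.3613 -0.0778  0.2302] yaw_y -41.97 down [-0.0002  0.0012 -1.    ] F [1.1809 0.163  0.8512] T [-0.0246 -0.0022  0.0127] gap 0.04868962068135127 v 77.29178334715286
```

Request:
arm_command([
  [[16,47,0,3],[32,94,0,6],[48,141,0,9],[63,188,0,12],[77.5,229.5,0,13.5]],
])

```text
time: 1.65
tool_pos: [0.4388, 0.1543, 0.23]
ee_rot: [[-0.0, 0.88, -0.474], [0.001, -0.474, -0.88], [-1.0, -0.001, -0.001]]
ft_force: [0.3, -0.9, 1.0]
finger_gap: 0.0485
```

```bash
python3 - <<'E'
from h import *
snap("wrist","w1");snap("top","t4")
E
python3 st.py
```

```text
1.75 [0.4389 0.1559 0.2297] yaw_y -28.08 down [-0.0012  0.0027 -1.    ] F [-0.7094 -0.1202 -0.0847] T [-0.0083 -0.0271  0.0007] gap 0.04834393082433507 v 5.059282452116477
```

View pics/w1.png

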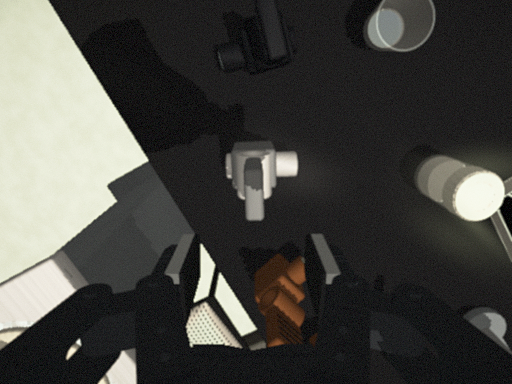

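```bash
python3 - <<'E'
from h import *
c=pickle.load(open("w1.pkl","rb"))
cv2.imwrite("pics/w2.png",cv2.resize(c["pixels"][130:230,210:310,::-1],None,fx=6,fy=6,interpolation=cv2.INTER_CUBIC))
E
```

```text
(no output)
```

View pics/w2.png

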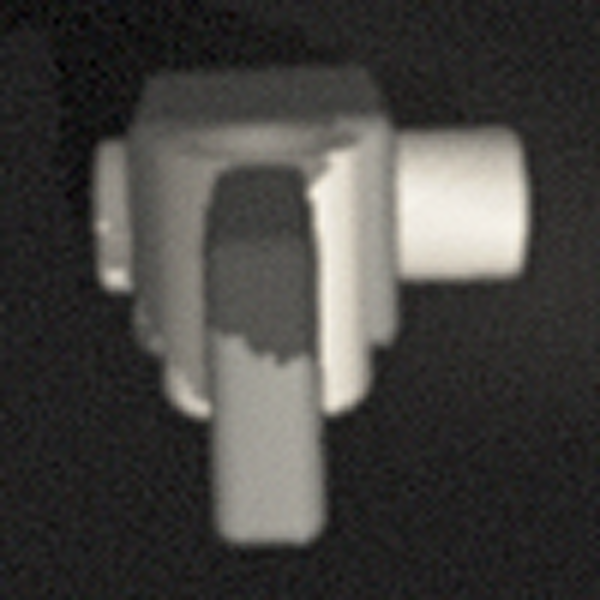

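```bash
python3 - <<'E'
from h import *
np.set_printoptions(precision=4,suppress=True)
c=pickle.load(open("w1.pkl","rb"))
f=lambda a:np.array(a)/6.+[210,130]-.4
P=onz(c,[f((261,237)),f((270,541))],.14);d=P[1]-P[0]
print(P,P.mean(0),np.linalg.norm(d),np.degrees(np.arctan2(d[1],d[0])))
E
python3 st.py
```

```text
[[0.448  0.169  0.14  ]
 [0.4305 0.134  0.14  ]] [0.4393 0.1515 0.14  ] 0.03914099543715372 -116.56562113352926
1.75 [0.4389 0.1559 0.2297] yaw_y -28.08 down [-0.0012  0.0027 -1.    ] F [-0.7094 -0.1202 -0.0847] T [-0.0083 -0.0271  0.0007] gap 0.04834393082433507 v 5.059282452116477
```

Request:
arm_command([
  [[0,-4,-15,0.7],[0,-4,-50,0.7],[0,-4,-85,0.7],[0,-4,-115,0.7],[0,-4,-128,0.7]],
])

```text
time: 2.25
tool_pos: [0.4364, 0.151, 0.0986]
ee_rot: [[-0.007, 0.888, -0.461], [0.002, -0.461, -0.888], [-1.0, -0.007, 0.001]]
ft_force: [-1.0, -0.1, -0.3]
finger_gap: 0.0489
```

Request:
arm_command([
  [[0,0,0,0],[0,0,0,0],[0,0,0,0],[0,0,0,0],[0,0,0,0]],
])

```text
time: 2.75
tool_pos: [0.4372, 0.1511, 0.0997]
ee_rot: [[-0.005, 0.888, -0.461], [0.002, -0.461, -0.888], [-1.0, -0.005, 0.0]]
ft_force: [-0.0, 1.0, 0.8]
finger_gap: 0.0486
```

```bash
python3 st.py
```

```text
2.75 [0.4372 0.1511 0.0997] yaw_y -27.43 down [-0.0049  0.0021 -1.    ] F [-0.0463  0.9982  0.7854] T [-0.048   0.0609 -0.0028] gap 0.04860973421776042 v 0.4287006482860685
```

Request:
arm_command([
  [[2,0.5,1.5,0],[2,0.5,1.5,0],[2,0.5,1.5,0],[2,0.5,1.5,0],[2,0.5,1.5,0]],
], jaw=255, squeeze=50)

```text
time: 3.25
tool_pos: [0.4396, 0.1517, 0.1017]
ee_rot: [[-0.004, 0.888, -0.461], [0.002, -0.461, -0.888], [-1.0, -0.005, -0.0]]
ft_force: [-0.5, 1.5, 4.6]
finger_gap: 0.0132
```

Request:
arm_command([
  [[0,0,0,0],[0,0,0,0],[0,0,0,0],[0,0,0,0],[0,0,0,0]],
])

```text
time: 3.75
tool_pos: [0.4397, 0.1518, 0.1017]
ee_rot: [[-0.004, 0.888, -0.461], [0.002, -0.461, -0.888], [-1.0, -0.005, -0.0]]
ft_force: [-0.4, 0.1, 3.8]
finger_gap: 0.0134
```

```bash
python3 st.py
```

```text
3.75 [0.4397 0.1518 0.1017] yaw_y -27.43 down [-0.0038  0.0024 -1.    ] F [-0.4434  0.073   3.7897] T [ 0.1262  0.1169 -0.0263] gap 0.013402047326955817 v 0.07567215386142842
```

Request:
arm_command([
  [[0,0,15,0],[0,0,40,0],[3,-5,62,0],[12,-22,68,0.5],[26,-48,68,1]],
])

```text
time: 4.25
tool_pos: [0.4656, 0.104, 0.1701]
ee_rot: [[-0.003, 0.897, -0.443], [0.002, -0.443, -0.897], [-1.0, -0.004, -0.001]]
ft_force: [0.4, 0.1, -1.8]
finger_gap: 0.0131
```

Request:
arm_command([
  [[17,-31,0,0.5],[35,-65,0,1],[52,-97,0,1.4],[68,-127,0,1.4],[76,-142,0,1.4]],
])

```text
time: 4.75
tool_pos: [0.5418, -0.0404, 0.1689]
ee_rot: [[-0.005, 0.906, -0.423], [0.002, -0.423, -0.906], [-1.0, -0.005, 0.0]]
ft_force: [0.2, 0.5, -1.9]
finger_gap: 0.0133
```

Request:
arm_command([
  [[0,0,0,0],[0,0,0,0],[0,0,0,0],[0,0,0,0],[0,0,0,0]],
])

```text
time: 5.25
tool_pos: [0.5415, -0.0394, 0.1689]
ee_rot: [[-0.005, 0.907, -0.421], [0.002, -0.421, -0.907], [-1.0, -0.005, 0.0]]
ft_force: [-0.8, 0.1, -1.6]
finger_gap: 0.0136
```

```bash
python3 - <<'E'
from h import *
for n in("wrist","top","side"):snap(n,n+"5")
z=lambda im,a,b,f:cv2.resize(im[a[0]:a[1],b[0]:b[1],::-1],None,fx=f,fy=f,interpolation=cv2.INTER_CUBIC)
c=pickle.load(open("top5.pkl","rb"));s=pickle.load(open("side5.pkl","rb"))
cv2.imwrite("pics/a.png",z(c["pixels"],(130,230),(200,350),5))
cv2.imwrite("pics/b.png",z(s["pixels"],(120,240),(210,310),5))
E
python3 st.py
```

```text
5.4 [ 0.5417 -0.0399  0.169 ] yaw_y -24.97 down [-0.0048  0.0021 -1.    ] F [-0.3467 -0.3449 -2.6278] T [0.0597 0.0265 0.0316] gap 0.013324117021738288 v 0.23453277539933742
```

View pics/a.png

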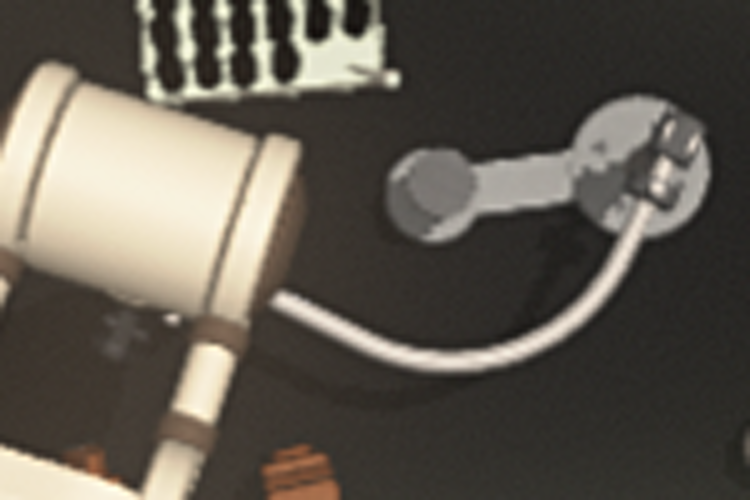

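View pics/b.png

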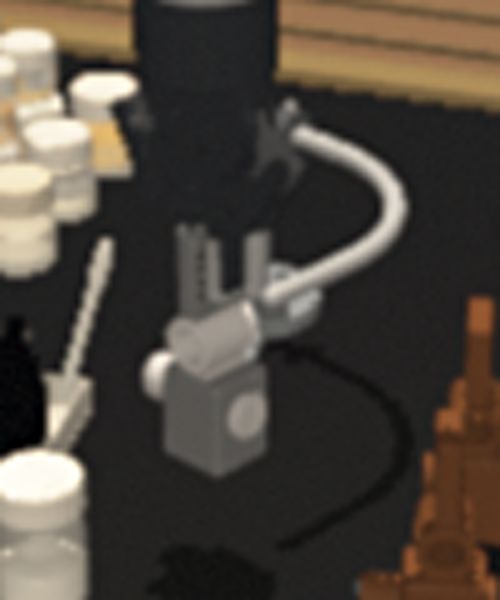

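View pics/wrist5.png

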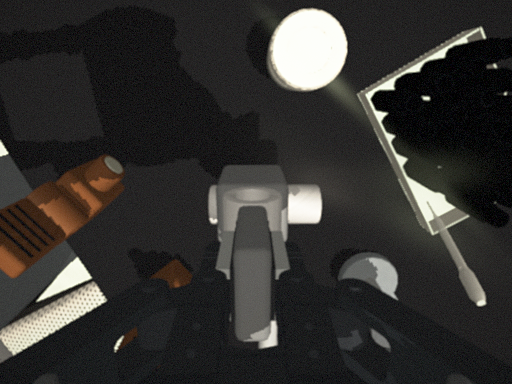

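Request:
arm_command([
  [[3,-4.5,-1,0],[6,-9,-2,0],[6,-9,-2,0],[6,-9,-2,0],[6,-9,-2,0]],
])

```text
time: 5.9
tool_pos: [0.5477, -0.049, 0.1669]
ee_rot: [[-0.005, 0.906, -0.422], [0.002, -0.422, -0.906], [-1.0, -0.006, 0.0]]
ft_force: [-0.3, 0.6, -2.1]
finger_gap: 0.0134
```

```bash
cat >> st.py <<'E'
O=np.array([.6006,-.196]);th=np.radians(-24.96)
Rg=np.array([[np.cos(th),-np.sin(th)],[np.sin(th),np.cos(th)]])
print("guide mm",(s["tool_pos"][:2]-O)@Rg*1000,"bore z",(s["tool_pos"][2]-.0267)*1000,"car yaw in guide",np.degrees(np.arctan2(R[1,1],R[0,1]))-90+24.96)
E
python3 - <<'E'
from h import *
np.set_printoptions(precision=1,suppress=True)
s=snap("side","side6")
print(proj(s,[[.5288,-.0898,.14]]))
o=observe()["tool_pos"]; b=o-[0,0,.0267]; ax=np.array([-.422,-.9066,0])
print(proj(s,[b-.02*ax,b+.02*ax]))
cv2.imwrite("pics/s6.png",cv2.resize(s["pixels"][155:215,225:295,::-1],None,fx=9,fy=9,interpolation=cv2.INTER_CUBIC))
E
python3 st.py
```

```text
[[262.7 180. ]]
[[245.9 188. ]
 [256.4 183. ]]
5.95 [ 0.5477 -0.0489  0.167 ] yaw_y -24.97 down [-0.0049  0.0022 -1.    ] F [ 0.2598  0.5131 -1.9503] T [-0.0604  0.0128 -0.0002] gap 0.013634548778147638 v 0.07943697122211696
guide mm [-110.0794  111.0226] bore z 140.2785230786212 car yaw in guide -90.00661306279656
```

View pics/s6.png

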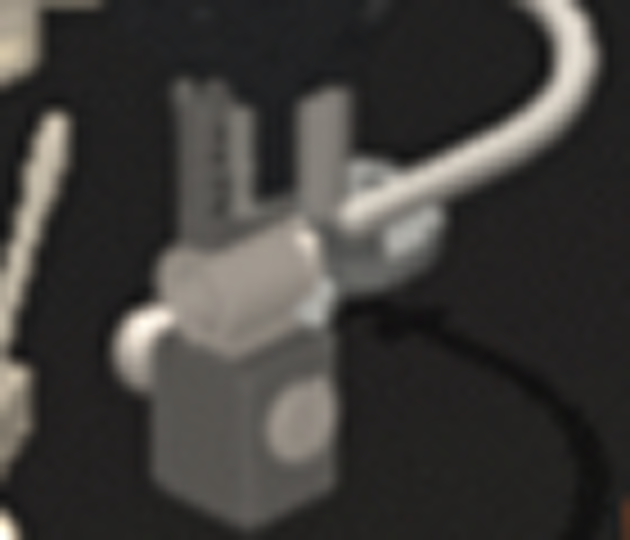

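Request:
arm_command([
  [[-3.5,-7.5,0,0],[-7,-15,0,0],[-9.5,-20,0,0],[-12,-26,0,0],[-15,-32,0,0]],
])

```text
time: 6.45
tool_pos: [0.5324, -0.0816, 0.167]
ee_rot: [[-0.005, 0.906, -0.422], [0.002, -0.422, -0.906], [-1.0, -0.005, 0.0]]
ft_force: [-1.0, -0.0, -2.4]
finger_gap: 0.0136
```

```bash
python3 st.py
```

```text
6.45 [ 0.5324 -0.0816  0.167 ] yaw_y -24.99 down [-0.0048  0.0022 -1.    ] F [-0.953  -0.0223 -2.3548] T [-0.0482 -0.0476 -0.031 ] gap 0.013609880316126293 v 7.185324862873774
guide mm [-110.1296   74.9645] bore z 140.32418378635464 car yaw in guide -90.02612828818513
```

Request:
arm_command([
  [[-4,-9,0,0],[-9,-19,0,0],[-14,-30,0,0],[-19,-41,0,0],[-23,-50,0,0]],
])

```text
time: 6.95
tool_pos: [0.5089, -0.1327, 0.1671]
ee_rot: [[-0.005, 0.906, -0.423], [0.002, -0.423, -0.906], [-1.0, -0.005, 0.0]]
ft_force: [0.5, 0.1, -1.7]
finger_gap: 0.0137
```

```bash
python3 st.py; python3 - <<'E'
from h import *
s=snap("side","side7")
cv2.imwrite("pics/s7.png",cv2.resize(s["pixels"][135:215,235:315,::-1],None,fx=7,fy=7,interpolation=cv2.INTER_CUBIC))
E
```

```text
6.95 [ 0.5089 -0.1327  0.1671] yaw_y -25.02 down [-0.0048  0.002  -1.    ] F [ 0.4819  0.0998 -1.6992] T [ 0.1112 -0.0048  0.0314] gap 0.013723176773161832 v 10.654741212026133
guide mm [-109.8254   18.6646] bore z 140.37124871046873 car yaw in guide -90.056303243558
```

View pics/s7.png

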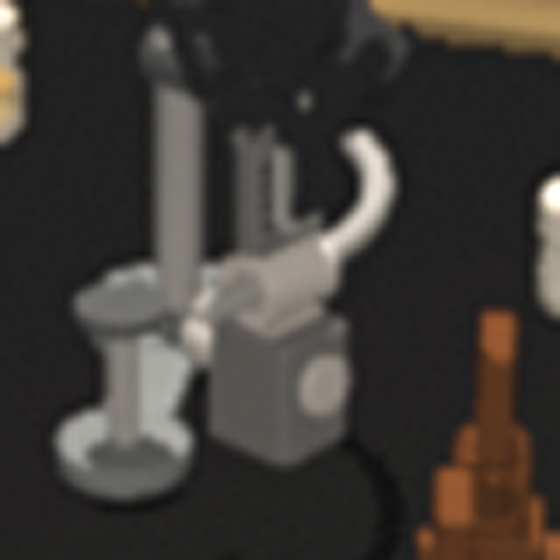

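```bash
cat > arc.py <<'E'
import sys
from h import *
O=np.array([.6006,-.196]);th=np.radians(-24.96)
Rg=np.array([[np.cos(th),-np.sin(th)],[np.sin(th),np.cos(th)]])
Q=np.pi/2*.11
def rod(s): # s=0 at bend start
    if s<0: return np.array([-.11,-s])
    if s<Q: a=s/.11; return .11*np.array([-np.cos(a),-np.sin(a)])
    return np.array([s-Q,-.11])
def pose(s):
    f,r=rod(s+.018),rod(s-.018); d=f-r
    return (f+r)/4+rod(s)/2, np.degrees(np.arctan2(d[1],d[0]))
o=observe();R=o["ee_rot"];p=(o["tool_pos"][:2]-O)@Rg;yaw=np.degrees(np.arctan2(R[1,1],R[0,1]))-90-np.degrees(th)
ss=np.linspace(-.06,.25,6201); s0=ss[np.argmin([np.linalg.norm(pose(s)[0]-p) for s in ss])]
q,y=pose(s0);print("s",s0*1e3,"err mm",(p-q)*1e3,"yaw err",yaw-y,"z",o["tool_pos"][2],"F",o["ft_force"].round(1),"T",o["ft_torque"].round(2))
step=float(sys.argv[1])/1e3; zt=float(sys.argv[2]) if len(sys.argv)>2 else .1667
send=Q+.012 if len(sys.argv)<4 else Q+float(sys.argv[3])/1e3
rows=[]
for i in range(1,6):
    q,y=pose(min(s0+i*step,send)); d=Rg@(q-p)*1e3
    rows.append([round(d[0]*2)/2,round(d[1]*2)/2,round((zt-o["tool_pos"][2])*2e3)/2,round((y-yaw)*2)/2])
print(rows)
E
python3 arc.py 6
```

```text
s -17.499999999999996 err mm [0.30800352 0.00412172] yaw err -0.102126288826895 z 0.16705422020955915 F [-0.9 -1.7 -2.2] T [-0.19  0.09 -0.01]
[[-3.0, -5.5, -0.5, 0.5], [-5.0, -11.0, -0.5, 1.0], [-7.5, -16.5, -0.5, 2.5], [-9.5, -22.0, -0.5, 4.5], [-11.5, -27.5, -0.5, 7.0]]
```

Request:
arm_command([
  [[-3,-5.5,-0.5,0.5],[-5,-11,-0.5,1],[-7.5,-16.5,-0.5,2.5],[-9.5,-22,-0.5,4.5],[-11.5,-27.5,-0.5,7]],
])

```text
time: 7.5
tool_pos: [0.4969, -0.1616, 0.1665]
ee_rot: [[-0.005, 0.951, -0.308], [0.0, -0.308, -0.951], [-1.0, -0.005, 0.001]]
ft_force: [-0.6, -0.4, -2.3]
finger_gap: 0.0133
```

```bash
python3 arc.py 6
```

```text
s 12.65000000000001 err mm [0.06192609 0.00750611] yaw err 0.2395319026458509 z 0.16652850559224933 F [-0.6 -0.4 -2.3] T [-0.04 -0.02  0.01]
[[-2.0, -5.5, 0.0, 2.5], [-3.0, -11.5, 0.0, 6.0], [-4.5, -17.5, 0.0, 9.0], [-5.0, -23.5, 0.0, 12.0], [-5.5, -29.0, 0.0, 15.0]]
```

Request:
arm_command([
  [[-2,-5.5,0,2.5],[-3,-11.5,0,6],[-4.5,-17.5,0,9],[-5,-23.5,0,12],[-5.5,-29,0,15]],
])

```text
time: 8.0
tool_pos: [0.4914, -0.1909, 0.1665]
ee_rot: [[-0.005, 0.999, -0.048], [-0.001, -0.048, -0.999], [-1.0, -0.005, 0.001]]
ft_force: [-0.5, 0.0, -2.2]
finger_gap: 0.0134
```

```bash
python3 arc.py 6
```

```text
s 42.75000000000001 err mm [-0.05991264 -0.04979522] yaw err -0.07136113923868947 z 0.16647955647073534 F [-0.5  0.  -2.2] T [ 0.04  0.   -0.04]
[[0.0, -6.0, 0.0, 3.0], [0.0, -12.0, 0.0, 6.5], [0.5, -18.0, 0.0, 9.5], [1.5, -23.5, 0.0, 12.5], [2.5, -29.5, 0.0, 15.5]]
```

Request:
arm_command([
  [[0,-6,0,3],[0,-12,0,6.5],[0.5,-18,0,9.5],[1.5,-23.5,0,12.5],[2.5,-29.5,0,15.5]],
])

```text
time: 8.5
tool_pos: [0.4939, -0.2206, 0.1665]
ee_rot: [[-0.005, 0.975, 0.223], [-0.002, 0.223, -0.975], [-1.0, -0.005, 0.001]]
ft_force: [-0.3, 0.3, -3.1]
finger_gap: 0.0133
```

```bash
python3 arc.py 6
```

```text
s 72.85 err mm [-0.18362734 -0.15884845] yaw err -0.08176089309816348 z 0.1664538021946996 F [-0.3  0.3 -3.1] T [ 0.02  0.02 -0.05]
[[1.5, -5.5, 0.0, 3.0], [3.5, -11.5, 0.0, 6.5], [5.5, -17.0, 0.0, 9.5], [8.0, -22.5, 0.0, 12.5], [11.0, -27.5, 0.0, 15.5]]
```

Request:
arm_command([
  [[1.5,-5.5,0,3],[3.5,-11.5,0,6.5],[5.5,-17,0,9.5],[8,-22.5,0,12.5],[11,-27.5,0,15.5]],
])

```text
time: 9.0
tool_pos: [0.5049, -0.2484, 0.1663]
ee_rot: [[-0.004, 0.878, 0.478], [-0.003, 0.478, -0.878], [-1.0, -0.005, 0.001]]
ft_force: [0.6, -0.7, -2.7]
finger_gap: 0.0134
```

```bash
python3 arc.py 6;python3 - <<'E'
from h import *
s=snap("side","side8");t=snap("top","top8")
a=cv2.resize(s["pixels"][125:215,235:325,::-1],None,fx=5,fy=5,interpolation=cv2.INTER_CUBIC)
b=cv2.resize(t["pixels"][140:230,260:330,::-1],None,fx=5,fy=5,interpolation=cv2.INTER_CUBIC)
cv2.imwrite("pics/s8.png",np.hstack([a,b]))
E
```

```text
s 103.05 err mm [0.09869806 0.1683363 ] yaw err -0.15017897451767226 z 0.16631730075291087 F [ 0.6 -0.7 -2.7] T [-0.03  0.04  0.02]
[[3.0, -5.5, 0.5, 3.5], [6.0, -10.0, 0.5, 6.5], [9.5, -15.0, 0.5, 9.5], [13.5, -19.5, 0.5, 12.5], [17.5, -24.0, 0.5, 16.0]]
```

View pics/s8.png

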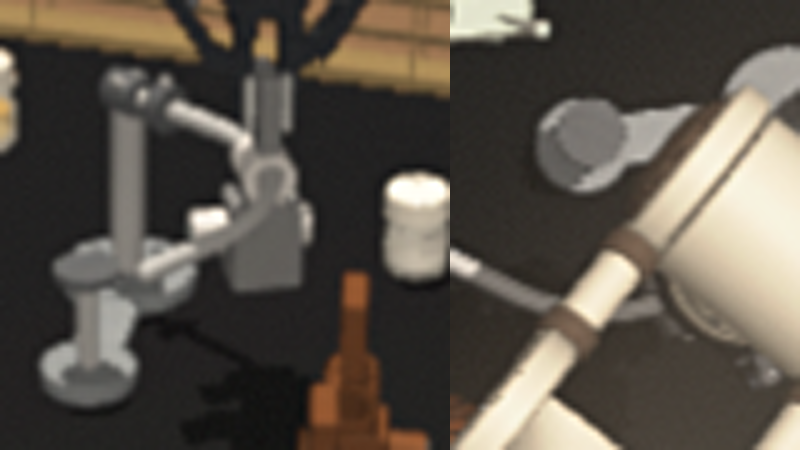

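Carriage on the rod at the bend (side crop ~(265,190)), lens facing the table, no contact force. Continuing.

Request:
arm_command([
  [[3,-5.5,0.5,3.5],[6,-10,0.5,6.5],[9.5,-15,0.5,9.5],[13.5,-19.5,0.5,12.5],[17.5,-24,0.5,16]],
])

```text
time: 9.6
tool_pos: [0.5226, -0.2725, 0.1668]
ee_rot: [[-0.003, 0.713, 0.701], [-0.004, 0.701, -0.713], [-1.0, -0.005, 0.001]]
ft_force: [-0.1, -0.2, -2.6]
finger_gap: 0.0134
```

```bash
python3 arc.py 6
```

```text
s 133.25 err mm [-0.01319885 -0.00662607] yaw err 0.057473646498007014 z 0.16678662704855055 F [-0.1 -0.2 -2.6] T [-0.02 -0.03 -0.01]
[[4.5, -4.0, 0.0, 3.0], [9.0, -8.0, 0.0, 6.0], [13.5, -11.5, 0.0, 9.5], [18.5, -15.0, 0.0, 12.5], [23.5, -18.5, 0.0, 15.0]]
```

Request:
arm_command([
  [[4.5,-4,0,3],[9,-8,0,6],[13.5,-11.5,0,9.5],[18.5,-15,0,12.5],[23.5,-18.5,0,15]],
])

```text
time: 10.1
tool_pos: [0.5461, -0.2908, 0.1666]
ee_rot: [[-0.002, 0.506, 0.862], [-0.004, 0.862, -0.506], [-1.0, -0.005, 0.0]]
ft_force: [0.1, -0.2, -1.8]
finger_gap: 0.0133
```

```bash
python3 arc.py 4 .1667 10;python3 - <<'E'
from h import *
s=snap("side","side9");w=snap("wrist","wrist9")
cv2.imwrite("pics/s9.png",cv2.resize(s["pixels"][125:215,235:325,::-1],None,fx=6,fy=6,interpolation=cv2.INTER_CUBIC))
E
```

```text
s 163.3 err mm [0.01218804 0.01828561] yaw err -0.0009017920121534573 z 0.1666283385929485 F [ 0.1 -0.2 -1.8] T [-0.    0.02 -0.02]
[[3.5, -2.0, 0.0, 1.5], [7.0, -4.0, 0.0, 2.5], [10.5, -6.0, 0.0, 3.5], [14.0, -7.5, 0.0, 4.5], [17.0, -9.0, 0.0, 5.0]]
```

View pics/s9.png

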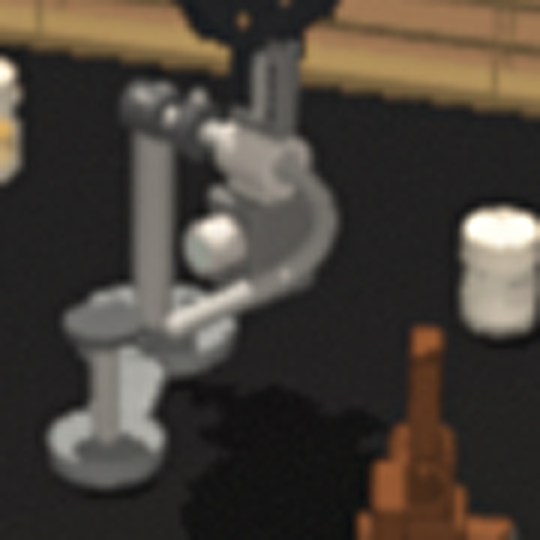

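View pics/wrist9.png

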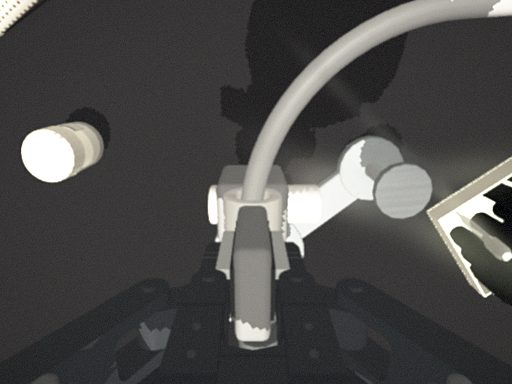

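Request:
arm_command([
  [[3.5,-2,0,1.5],[7,-4,0,2.5],[10.5,-6,0,3.5],[14,-7.5,0,4.5],[17,-9,0,5]],
])

```text
time: 10.7
tool_pos: [0.5636, -0.3002, 0.1667]
ee_rot: [[-0.001, 0.43, 0.903], [-0.005, 0.903, -0.43], [-1.0, -0.005, 0.001]]
ft_force: [0.2, -0.2, -1.4]
finger_gap: 0.0136
```

```bash
python3 arc.py 1 .1667 16; python3 st.py
```

```text
s 183.25000000000003 err mm [-0.02274293 -0.11836968] yaw err -0.1065039099679222 z 0.16669687378849718 F [ 0.2 -0.2 -1.4] T [0.   0.02 0.  ]
[[1.0, -0.5, 0.0, 0.0], [2.0, -1.0, 0.0, 0.5], [3.0, -1.0, 0.0, 0.5], [3.5, -1.5, 0.0, 0.5], [4.5, -2.0, 0.0, 0.5]]
10.7 [ 0.5636 -0.3002  0.1667] yaw_y 64.52 down [-0.0013 -0.0048 -1.    ] F [ 0.1868 -0.2473 -1.3731] T [0.0009 0.0189 0.0047] gap 0.013603046657171738 v 6.012920066903324
guide mm [  10.4411 -110.0538] bore z 139.99687378849717 car yaw in guide -0.5174235697857128
```

Approach the stop gently, 1 mm per row.

Request:
arm_command([
  [[1,-0.5,0,0.3],[2,-1,0,0.5],[2.5,-1.2,0,0.5],[3,-1.4,0,0.5],[3.5,-1.6,0,0.5]],
])

```text
time: 11.2
tool_pos: [0.5658, -0.3011, 0.1664]
ee_rot: [[-0.005, 0.422, 0.906], [-0.003, 0.906, -0.422], [-1.0, -0.005, -0.003]]
ft_force: [-6.9, 2.8, 1.3]
finger_gap: 0.0136
```

Request:
arm_command([
  [[0.3,-0.1,0,0],[0.6,-0.3,0,0],[0.9,-0.4,0,0],[1.2,-0.6,0,0],[1.5,-0.7,0,0]],
])

```text
time: 11.7
tool_pos: [0.5659, -0.3012, 0.1663]
ee_rot: [[-0.009, 0.422, 0.906], [-0.001, 0.906, -0.422], [-1.0, -0.005, -0.007]]
ft_force: [-8.5, 3.9, 3.0]
finger_gap: 0.0133
```

```bash
python3 st.py;python3 - <<'E'
from h import *
s=snap("side","side10")
cv2.imwrite("pics/s10.png",cv2.resize(s["pixels"][125:195,235:305,::-1],None,fx=8,fy=8,interpolation=cv2.INTER_CUBIC))
E
```

```text
11.7 [ 0.5659 -0.3012  0.1663] yaw_y 65.02 down [-0.0088 -0.0012 -1.    ] F [-8.4647  3.8969  3.0422] T [ 0.6417  1.5427 -0.1126] gap 0.013348680922232512 v 0.5297598096603653
guide mm [  12.8885 -109.9933] bore z 139.60444855517548 car yaw in guide -0.019263628400004507
```

View pics/s10.png

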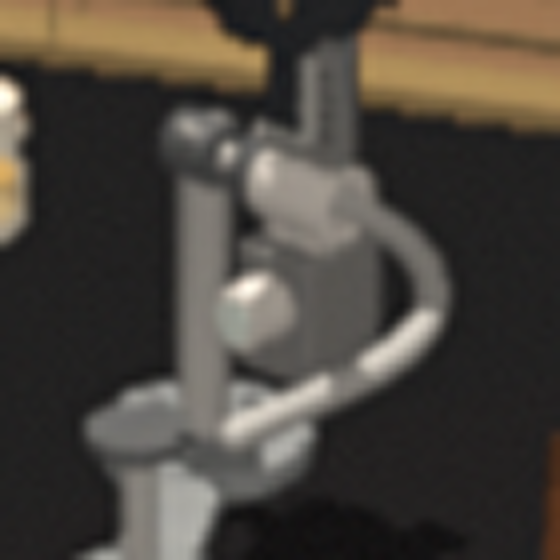

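Request:
arm_command([
  [[0.3,-0.1,-1,0],[0.3,-0.1,-2,0],[0.3,-0.1,-2.5,0],[0.3,-0.1,-3,0],[0.3,-0.1,-3,0]],
])

```text
time: 12.25
tool_pos: [0.5658, -0.301, 0.163]
ee_rot: [[-0.01, 0.422, 0.906], [-0.001, 0.906, -0.422], [-1.0, -0.005, -0.009]]
ft_force: [-5.4, 1.3, 0.1]
finger_gap: 0.0136
```

```bash
python3 st.py
```

```text
12.25 [ 0.5658 -0.301   0.163 ] yaw_y 65.02 down [-0.0099 -0.0005 -1.    ] F [-5.3931  1.3084  0.1138] T [ 0.3116  0.8668 -0.0233] gap 0.01359873826692795 v 0.08142734163670806
guide mm [  12.7758 -109.9126] bore z 136.33518022687537 car yaw in guide -0.022027441423766447
```

Request:
arm_command([
  [[0,0,-0.3,0],[0,0,-0.5,0],[0,0,-0.7,0],[0,0,-0.7,0],[0,0,-0.7,0]],
])

```text
time: 12.75
tool_pos: [0.5658, -0.3011, 0.1627]
ee_rot: [[-0.01, 0.422, 0.906], [-0.001, 0.906, -0.422], [-1.0, -0.005, -0.009]]
ft_force: [-4.7, 1.8, 1.8]
finger_gap: 0.0128
```

```bash
python3 st.py
```

```text
12.75 [ 0.5658 -0.3011  0.1627] yaw_y 65.02 down [-0.0099 -0.0006 -1.    ] F [-4.737   1.7782  1.8166] T [ 0.3491  0.8838 -0.1115] gap 0.012778914017164082 v 0.0842447699786562
guide mm [  12.7633 -109.9316] bore z 135.9900453100896 car yaw in guide -0.019791005504266934
```

Request:
arm_command([
  [[0,0,0,0],[0,0,0,0],[0,0,0,0],[0,0,0,0],[0,0,0,0]],
], jaw=195, squeeze=20)

```text
time: 13.25
tool_pos: [0.566, -0.3011, 0.1628]
ee_rot: [[-0.009, 0.422, 0.906], [-0.001, 0.906, -0.422], [-1.0, -0.005, -0.008]]
ft_force: [0.3, 0.5, -0.5]
finger_gap: 0.0206
```

Request:
arm_command([
  [[0,0,0,0],[0,0,0,0],[0,0,0,0],[0,0,0,0],[0,0,0,0]],
], jaw=110)

```text
time: 13.75
tool_pos: [0.566, -0.3012, 0.1628]
ee_rot: [[-0.009, 0.422, 0.906], [-0.001, 0.906, -0.422], [-1.0, -0.005, -0.008]]
ft_force: [-0.6, 0.0, 0.9]
finger_gap: 0.0485
```

```bash
python3 st.py;python3 - <<'E'
from h import *
s=snap("side","side11");snap("wrist","wrist11")
cv2.imwrite("pics/s11.png",cv2.resize(s["pixels"][105:195,225:315,::-1],None,fx=6.5,fy=6.5,interpolation=cv2.INTER_CUBIC))
E
```

```text
13.75 [ 0.566  -0.3012  0.1628] yaw_y 65.02 down [-0.0094 -0.0009 -1.    ] F [-0.618   0.03    0.8997] T [ 0.011  -0.0186  0.0331] gap 0.048547331858863806 v 0.10314243019287501
guide mm [  12.9871 -109.9441] bore z 136.08845617255227 car yaw in guide -0.018945862346605225
```

View pics/s11.png

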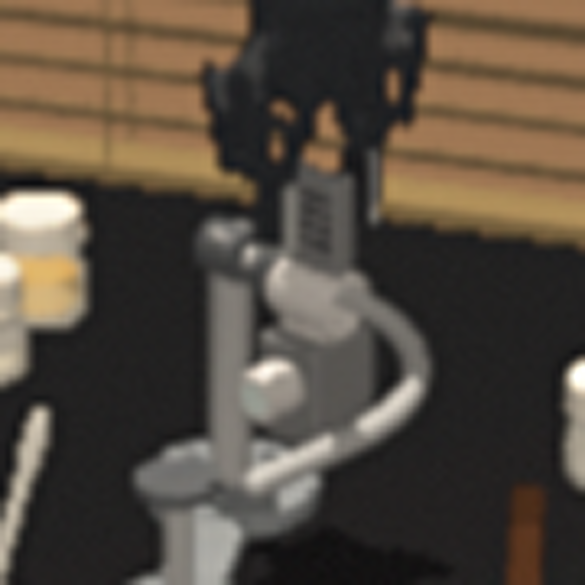

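View pics/wrist11.png

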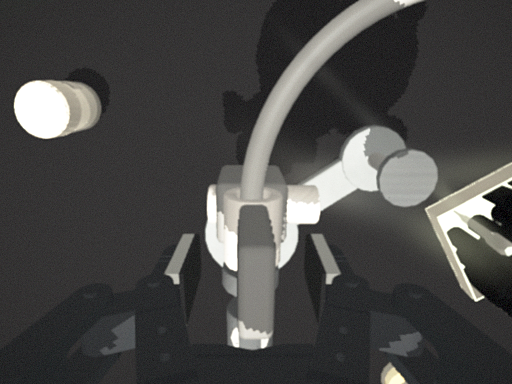

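Fin free between open jaws (wrist (255,280)), carriage upright. Retract straight up.

Request:
arm_command([
  [[0,0,8,0],[0,0,20,0],[0,0,38,0],[0,0,58,0],[0,0,80,0]],
])

```text
time: 14.35
tool_pos: [0.5661, -0.3012, 0.2447]
ee_rot: [[-0.009, 0.422, 0.906], [-0.001, 0.906, -0.422], [-1.0, -0.005, -0.007]]
ft_force: [-0.9, 0.5, -0.3]
finger_gap: 0.0488
```

Request:
arm_command([
  [[-10,10,20,0],[-25,30,30,0],[-45,60,40,0],[-70,95,40,0],[-95,130,40,0]],
])

```text
time: 14.85
tool_pos: [0.4706, -0.1704, 0.2865]
ee_rot: [[-0.006, 0.423, 0.906], [-0.003, 0.906, -0.423], [-1.0, -0.005, -0.004]]
ft_force: [0.7, 0.2, 0.2]
finger_gap: 0.0482
```

Request:
arm_command([
  [[-20,30,0,0],[-40,60,0,0],[-60,90,0,0],[-75,110,0,0],[-80,120,0,0]],
])

```text
time: 15.35
tool_pos: [0.3899, -0.0492, 0.2879]
ee_rot: [[-0.004, 0.422, 0.907], [-0.004, 0.907, -0.422], [-1.0, -0.005, -0.002]]
ft_force: [0.3, -0.4, 0.4]
finger_gap: 0.0487
```

```bash
python3 st.py;python3 - <<'E'
from h import *
s=snap("side","side12");t=snap("top","top12")
a=cv2.resize(s["pixels"][110:190,235:315,::-1],None,fx=6,fy=6,interpolation=cv2.INTER_CUBIC)
b=cv2.resize(t["pixels"][140:220,300:353,::-1],None,fx=6,fy=6,interpolation=cv2.INTER_CUBIC)
cv2.imwrite("pics/s12.png",np.hstack([a,b]))
E
```

```text
15.35 [ 0.3899 -0.0492  0.2879] yaw_y 65.06 down [-0.0038 -0.0039 -1.    ] F [ 0.2657 -0.3788  0.442 ] T [-0.0018 -0.0113  0.0313] gap 0.04869648377157471 v 9.933403962486322
guide mm [-252.9381   44.194 ] bore z 261.1969947628196 car yaw in guide 0.022938396860702426
```

View pics/s12.png

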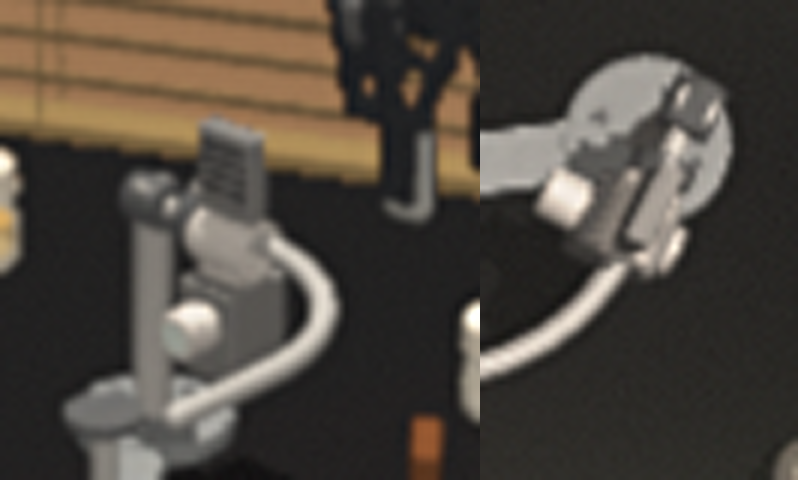

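View pics/top12.png

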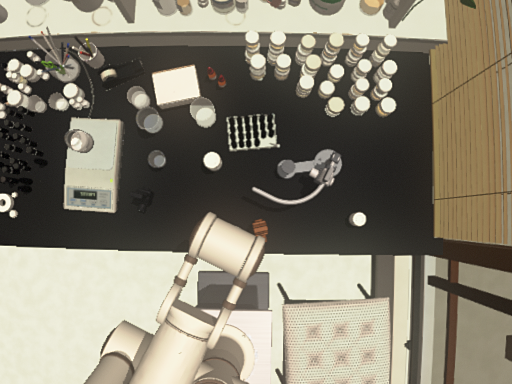

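Request:
arm_command([
  [[25,-24,0,0],[52,-50,0,0],[80,-77,0,0],[108,-104,0,0],[135,-130,0,0]],
])

```text
time: 15.95
tool_pos: [0.5274, -0.1826, 0.2874]
ee_rot: [[-0.004, 0.422, 0.906], [-0.004, 0.906, -0.423], [-1.0, -0.006, -0.001]]
ft_force: [0.4, 0.3, 0.6]
finger_gap: 0.0485
```

Request:
arm_command([
  [[30,-29,0,0],[60,-58,0,0],[90,-87,0,0],[115,-111,0,0],[135,-130,0,0]],
])

```text
time: 16.45
tool_pos: [0.6636, -0.3158, 0.2859]
ee_rot: [[-0.004, 0.424, 0.906], [-0.005, 0.906, -0.424], [-1.0, -0.006, -0.002]]
ft_force: [0.0, 0.2, 0.9]
finger_gap: 0.0487
```

Request:
arm_command([
  [[0,0,0,0],[0,0,0,0],[0,0,0,0],[0,0,0,0],[0,0,0,0]],
])

```text
time: 16.95
tool_pos: [0.6634, -0.3152, 0.2868]
ee_rot: [[-0.003, 0.424, 0.906], [-0.005, 0.906, -0.424], [-1.0, -0.006, -0.001]]
ft_force: [-0.4, -1.6, 0.8]
finger_gap: 0.0487
```

```bash
python3 st.py;python3 - <<'E'
from h import *
w=snap("wrist","wrist13")
print(w["eye"],proj(w,[[.586,-.3105,.14],[.568,-.302,.2]]))
E
```

```text
16.95 [ 0.6634 -0.3152  0.2868] yaw_y 64.94 down [-0.0032 -0.0052 -1.    ] F [-0.3951 -1.5721  0.8218] T [ 0.0579  0.0277 -0.0394] gap 0.04873199203526533 v 0.19369116676589626
guide mm [107.2577 -81.6051] bore z 260.0815330370853 car yaw in guide -0.09985517893905893
[ 0.5984256  -0.28406509  0.42983692] [[219.30026301  89.04086215]
 [209.35139385  57.30669906]]
```

View pics/wrist13.png

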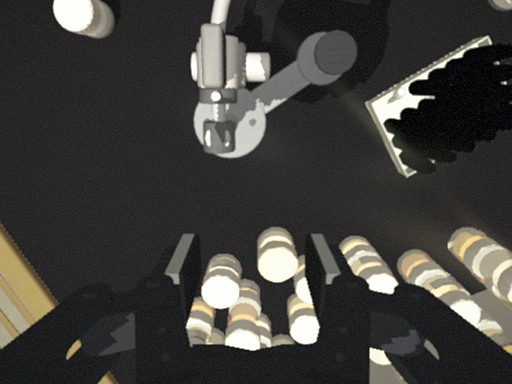

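```bash
python3 - <<'E'
from h import *
w=pickle.load(open("wrist13.pkl","rb"))
cv2.imwrite("pics/w14.png",cv2.resize(w["pixels"][15:165,180:280,::-1],None,fx=4,fy=4,interpolation=cv2.INTER_CUBIC))
cv2.imwrite("pics/w15.png",cv2.resize(w["pixels"][70:120,190:250,::-1],None,fx=12,fy=12,interpolation=cv2.INTER_CUBIC))
E
```

```text
(no output)
```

View pics/w14.png

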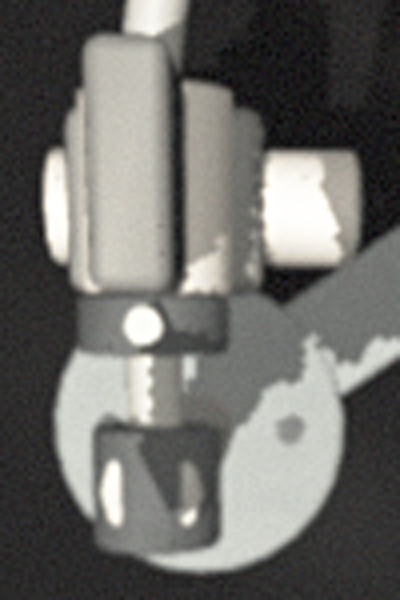

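View pics/w15.png

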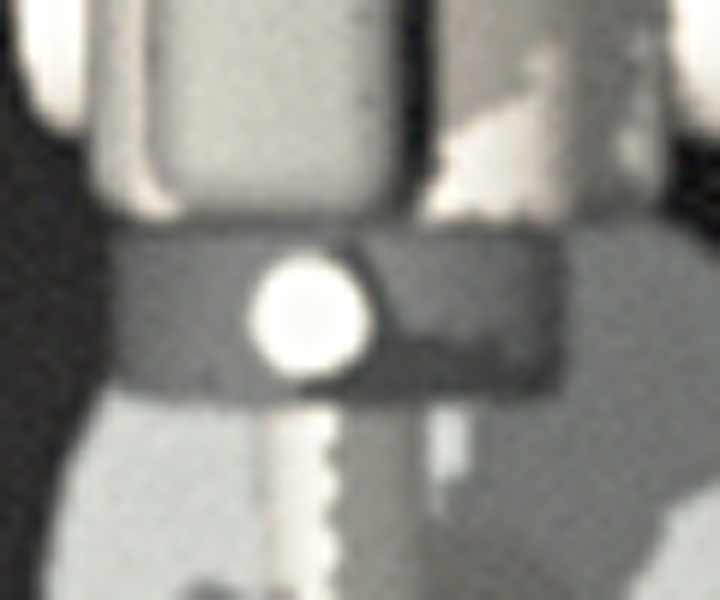

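```bash
python3 - <<'E'
from h import *
w0=pickle.load(open("wrist13.pkl","rb"));w=snap("wrist","wrist16");t=snap("top","top16");t0=pickle.load(open("top0.pkl","rb"))
print(np.abs(w["pixels"].astype(int)-w0["pixels"])[15:165,180:280].mean())
d=np.abs(t["pixels"].astype(int)-t0["pixels"]).mean(2)
for n,(x,y) in dict(powder=(212,160),cream=(359,219),glass=(157,159),br1=(218,231),br2=(261,231),black=(142,200)).items(): print(n,d[y-10:y+11,x-10:x+11].mean())
print(sign_off())
E
```

```text
3.466422222222222
powder 4.078609221466364
cream 7.219954648526077
glass 3.4950869236583526
br1 5.223733938019652
br2 122.83068783068784
black 3.006802721088435
the job is handed in; nothing more can be done
None
```

View pics/top16.png

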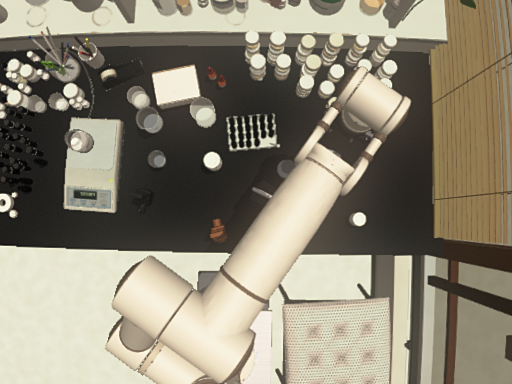

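I gripped the grey carriage by its fin and threaded it onto the rod. I slid it round the bend, turning it with the rod, then set it against the stop collar, lowered it onto the rod, let go and backed away. The job was handed in at about 17 s.

- **Sliding:** no contact force showed on the way round (about 1 N, within noise). The push against the stop was about 9 N.
- **Final position:** a close wrist picture shows the bushing flush against the collar with no visible gap. The lens faces the sample table, inside the bend. The side view shows the carriage upright, and a second wrist picture matched the first within noise, so it was still. The robot was touching nothing.
- **Other objects:** before and after top views show the jars, the measuring glass, the black look-alike and one brown look-alike unmoved. In the last top view the arm hides the second brown look-alike. It was still in place in the picture before that, and the arm then passed well above it.
- **One disagreement:** contact came with the tool 12.9 mm along the guide's x, where I expected 15 mm from the top camera. That is about the calibration tolerance, and the close picture supports that it is seated.

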